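Load a plate under a spring clip

TASK

Load the aluminium plate into the spring-clip work holder without grasping it: press the clip's long press bar down with one fingertip so that the jaw rises, and while it is held down push the plate by its upright lip with the other fingertip, along its track and under the jaw, fully home against the end stop. Then let go of the bar so that the jaw clamps the plate, and move clear. Only push the plate, never lift or tip it, and leave the tape roll, the small reel and the little box beside the holder alone.

Things in the scene. Friction and masses are not known exactly. Their poses are not given: they have to be found in the camera images.
- holder: Work holder fixed to the bench: grey base 165 x 122 mm, 10 mm high, covering its own x -90..75, y -34..88 mm. Origin on the bench surface; x = loading direction (away from the robot at yaw 0), z up. The fingers are meant to straddle the clip's shaft: one on the press bar (centre line y = 63), the other behind the plate's lip (y = 0).
- track (a point): Middle of the plate's track, on the base top: holder x 0, y 0, z 10 mm. The track runs along the holder's x between two rails 4 mm high (tops 14 mm above the bench), inner faces at y = +-20 mm, x -75..60 mm.
- shaft (a point): Middle of the clip's shaft, holder x 0, y 31, z 28 mm. The shaft runs along the holder's x from -86 to 55 mm, 8 mm thick, in three bearing posts 12 mm wide with tops 34 mm above the bench.
- clip (a joint): Spring clip, a rocker on the shaft, rad. 0 = at rest: jaw nose 4 mm above the track, so the 8 mm plate is blocked. Grows as the press bar goes down, to 0.42 at its stop (nose 16 mm above the track). Plate passes freely above 0.2; about 0.145 when the jaw rests on the plate. Springs back when let go. Force at the bar's centre line: about 4 N to begin, 9 N at the stop, which is rigid.
- press_bar (a point): Centre of the upper face of the clip's press bar, a ribbed steel strip 95 mm long (holder x -85..10) and 34 mm wide (y 46..80). At rest it slopes up outwards by 0.3 rad, this point 31 mm above the bench; at clip 0.3 it is level at 21 mm, at 0.42 at 17 mm. A fingertip can slide along it in x while pressing. Moves with the clip.
- jaw (a point): Lowest point of the clip's jaw nose at its entry end (holder x 25, y 4 mm); the nose is a bar 20 mm long (holder x 25..45) and 8 mm across. Moves with the clip.
- stop (a point): Middle of the end stop's face: holder x 60, y 0, z 18 mm. The steel stop is 44 mm wide and reaches 24 mm above the bench. Fixed to the holder.
- plate: Loose aluminium plate, 0.08 to 0.17 kg: flat foot 60 (x) by 36 (y) by 8 mm thick, with an upright lip along its rear (-x) edge, 6 mm thick, 36 mm wide, 26 mm high from the underside. Origin at the centre of the underside. Starts on the track, front edge short of the jaw; home when the front edge meets the stop (origin at holder x = 30 mm).
- lip (a point): Middle of the rear face of the plate's lip, the face to push: plate x = -30 mm, 13 mm above its underside (23 mm above the bench when on the track); the face reaches from the track (10 mm above the bench) to 36 mm above the bench and is 36 mm wide.
- tape_1: A roll of black tape, 62x59x19 mm, lying flat to the right of the holder; to be left alone. Origin at the centre of its underside.
- wick_reel: A small yellow reel, 43x48x30 mm, to the left of the holder; to be left alone. Origin at the centre of its underside.
- grey_module: A little light-grey box, 38x54x28 mm, to the left of the holder; to be left alone. Origin at the centre of its underside.
There are look-alikes about, which are no part of the job. There is more than one size of the holder; the one meant has the size given above.

How it is judged:
By the outcome, as a careful person would: the job done as asked, in the order asked, and still so for the second after the job is handed in, with the robot touching nothing.
It also fails if it takes over 38 s, if anything falls off the work surface, if the arm or the gripper's body presses on something with over 40 N, if the wrist force passes 120 N, or if a joint passes its speed limit or range.

ROBOT

A 6-joint arm with a two-finger parallel gripper is mounted at the origin on a cart in front of the work surface, level with it; the furniture and walls round the work are solid. World frame = base frame: x ahead of the robot, y to its left, z up, the work surface at z = 0. Lengths are in m, angles in degrees, forces in N, time in s.
With the tool pointing down it reaches from about 0.325 to 0.775 m from the base axis. Payload 9.3 kg.
Tool frame: the origin (TCP) lies at the very end of the fingers, on their centre line; the grasp point (between the pads) lies 19 mm behind it; x points along the fingers, z is the direction in which the jaws open and shut, and the axes are right-handed (so a half turn about x gives the same grasp; the last joint's range is limited). The gripper opens to 85 mm and grips with 20 to 120 N. Pads are 22 mm wide; open, the fingers measure 114 mm over their backs; the gripper's body (76 mm by 85 mm) begins 54 mm behind the grasp point. The pads swing forward as they close: fully open they stand 13 mm farther back than shut.
Start: joints at [-78.759, 14.817, 1.232, 76.415, 0, 81.257], TCP at [0.188, -0.517, 0.231] pointing down, gripper open.
Joint ranges: [-174.27, 174.27], [-52.1, 104.24], [-59.71, 78.15], [-110.17, 111.67], [-87.03, 83.33], [-180, 180]. Speed limits (degrees/s): [127.2, 127.2, 159.86, 180, 180, 180].

INTERFACE

Orientations are given as [roll, pitch, yaw] about the fixed x, y, z axes, in that order (R = Rz(yaw) Ry(pitch) Rx(roll)).
In Python, from rig import manip, viewer, recognise, trace gives the robot as it stands. The module is installed in compiled form; this text tells all that it offers.
- The arm moves only by the tool carry_out, never from a script. Its arguments are lists of equal length, an entry for each row: "slide": the shift along the tool's x, y, z in mm, a list of three; "twist": the turn about the tool's x in rad. A call has 1 to 20 rows; each row shifts and turns the commanded pose from where the row before left it, along the tool's axes as they then stand; what a row does not reach is not made up. A row lasts 1/8 s, in which the tool goes at most 62.5 mm and 10.7 degrees, less where a joint would pass 70% of its speed; a pose out of reach is approached as far as the arm can. A call is refused whole if a number of a shift passes 62.5 or a number of a turn 0.188, either way. A call with a gripper value outside its range is refused whole. "claw" is the opening in per cent of the stroke, from 0 (shut) to 100 (fully open), set as the call begins (left out, the last holds). The fingers move at their own pace and stop on an object; "grip_force" is the grip in N (left out, the last holds). Time passes only in rows, so rows that do not move let the fingers close. It gives the time, the measured TCP pose, the force and the opening at its end, in the units of the state.
- manip.sense(): the state, without advancing time (a new reading comes with each control period).
- viewer.read_camera(name): name is "side" or "top" or "wrist"; returns the picture (384x512x3 uint8, red, green, blue); there is no depth.
- viewer.get_calibration(name): a dict with "fx", "fy", "cx", "cy" (pixels), "R" (3x3) and "t" (3): a world point X has camera coordinates R X + t. Camera axes: x right, y down, z forward; pixel columns grow to the right and rows downward; lengths in m; the calibration is good to about 2 mm. A picture is of the moment at which its call begins: read the wrist's pose just before it. get_calibration takes no time and is no camera call; for the wrist camera it gives the pose at the moment of the call.
- manip.sign_off(): hands the job in, once; it reports no verdict.
Trained networks look in the newest picture that a camera, given by its name, has taken for a name from the list of things; names that differ only in an ending like _2 or _b are one class to them, and where a whole thing is asked for, a point or a joint stands for the part that bears it (a point fixed in the world has none). Each returns a list of dicts, best first, with "score" (0 to 1); they miss things now and then, are a little off and sometimes report something else, mostly with a low value. They report only what shows in the picture. A call takes as long as a camera call. They do not tell look-alikes from the thing itself.
- recognise(name, camera): "pixel" ([column, row] in pixels, amid what is visible of it).
- trace(name, camera): "mask" (384x512 bool, what is visible of it) and "pixel" ([column, row] in pixels, amid what is visible of it).
The state is a dict: "time_s": time; "q": joint angles; "joint_velocities": joint speeds; "joint_torque": joint torques, N m; "tool_pos": TCP position; "tool_rot": TCP orientation; "ft_force": force on the tool from outside, world axes, zero at the start; "wrist_torque": the same for the moment, N m; "gripper_width": finger opening in m.
Only numpy, scipy, OpenCV 4.12 (cv2) and the standard library are available. Lean on these libraries where they do the work, as an engineer would, in place of code of your own. Each camera call takes 0.05 s, during which the arm holds its last target.

## Working session

There is one attempt and no reset: what is moved stays moved. The work goes in short steps, Python scripts to look and compute and a tool call to move; the robot and the scene stay as the last step left them, time stands still between calls to the robot, and variables do not carry over. Pictures are saved under pics/ and viewed, and the job is handed in when it is done.

Besides the shell and the picture viewer there is one more tool, called after ">>>" in YAML: its name, and indented under it one key for each argument. carry_out: Moves the arm, as the interface text tells. Its arguments: {"type":"object","properties":{"slide":{"type":"array"},"twist":{"type":"array"},"claw":{"type":"number"},"grip_force":{"type":"number"}},"required":["slide","twist"]}

```bash
ls; mkdir -p pics
python3 - <<'E'
from rig import manip, viewer, recognise, trace
import cv2
s=manip.sense(); print(s)
for n in ["side","top"]:
    im=viewer.read_camera(n); cv2.imwrite(f"pics/{n}0.png",im[:,:,::-1]); c=viewer.get_calibration(n); print(n,c)
    for k in ["holder","plate","press_bar","lip","tape_1","wick_reel","grey_module","jaw"]:
        print(k,[(round(d["score"],2),[round(float(v)) for v in d["pixel"]]) for d in recognise(k,n)][:4])
E
```

```text
pics
{'time_s': 0.0, 'q': array([-7.87575023e+01,  1.48512388e+01,  1.19021141e+00,  7.64157420e+01,
       -1.18544695e-03,  8.12562713e+01]), 'joint_velocities': array([ 0.1080475 , -0.06027803,  0.01573987,  0.07314013, -0.04745611,
       -0.02054727]), 'joint_torque': array([-4.44331829e-05, -5.55643988e+01,  3.44525456e+01,  1.35981990e-02,
       -3.81851385e-05, -1.27918263e-07]), 'tool_pos': array([ 0.18791835, -0.51660578,  0.23066476]), 'tool_rot': array([172.1409425 ,  89.92322145, 102.1271697 ]), 'ft_force': array([-0.36509893, -0.11688359,  0.01551631]), 'wrist_torque': array([-0.0322129 , -0.02073836,  0.00743615]), 'gripper_width': 0.08515738070782704}
side {'fx': 362.1433591699979, 'fy': 362.1433591699979, 'cx': 250.4309369773029, 'cy': 192.27994513940038, 'R': array([[-0.99977082, -0.02068226,  0.00552726],
       [-0.01617651,  0.56072645, -0.82784308],
       [ 0.01402239, -0.82774277, -0.56093251]]), 't': array([0.55749181, 0.04762916, 0.87179411])}
holder [(0.63, [266, 211])]
plate [(0.7, [280, 198])]
press_bar [(0.86, [279, 208]), (0.45, [233, 166])]
lip [(0.48, [280, 201])]
tape_1 [(0.82, [294, 181])]
wick_reel [(0.75, [224, 242]), (0.35, [277, 210])]
grey_module [(0.95, [275, 247])]
jaw [(0.82, [274, 208]), (0.76, [234, 164])]
top {'fx': 389.4363959622961, 'fy': 389.4363959622961, 'cx': 251.5663535925149, 'cy': 187.57659195824348, 'R': array([[-3.22819949e-03, -9.99788500e-01,  2.03109313e-02],
       [-9.86414319e-01, -1.52298648e-04, -1.64276496e-01],
       [ 1.64244845e-01, -2.05653108e-02, -9.86205201e-01]]), 't': array([-0.00620206,  0.55586442,  0.80814847])}
holder [(0.67, [243, 206]), (0.6, [325, 159])]
plate [(0.88, [254, 221])]
press_bar [(0.84, [230, 213]), (0.78, [319, 165])]
lip [(0.76, [254, 220]), (0.4, [242, 206])]
tape_1 [(0.65, [306, 233])]
wick_reel [(0.73, [188, 169])]
grey_module [(0.66, [182, 208])]
jaw [(0.95, [318, 166]), (0.85, [229, 216])]
```

Run:
```python
import cv2
for n,(x0,y0,x1,y1) in {"side":(180,130,330,270),"top":(150,120,350,270)}.items():
    im=cv2.imread(f"pics/{n}0.png"); cr=im[y0:y1,x0:x1]; s=4 if n=="top" else 4
    cv2.imwrite(f"pics/{n}0c.png",cv2.resize(cr,None,fx=s,fy=s,interpolation=cv2.INTER_CUBIC))
```

```text
(no output)
```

View pics/top0.png

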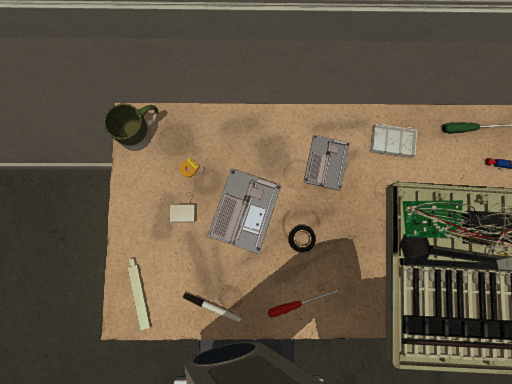

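```bash
sleep 1
```

```text
(no output)
```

View pics/side0c.png

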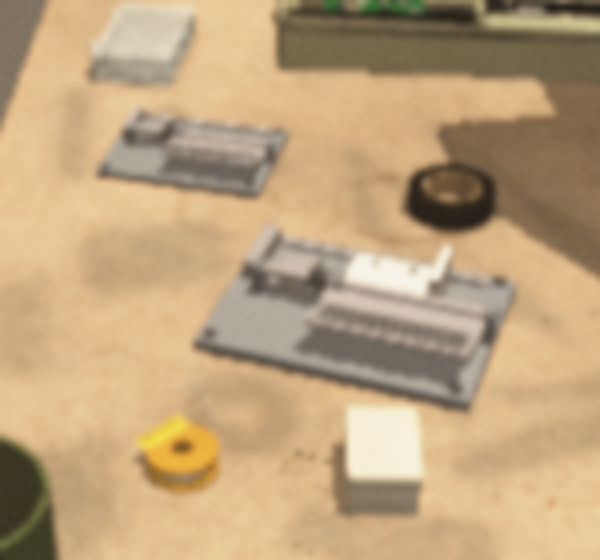

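View pics/top0c.png

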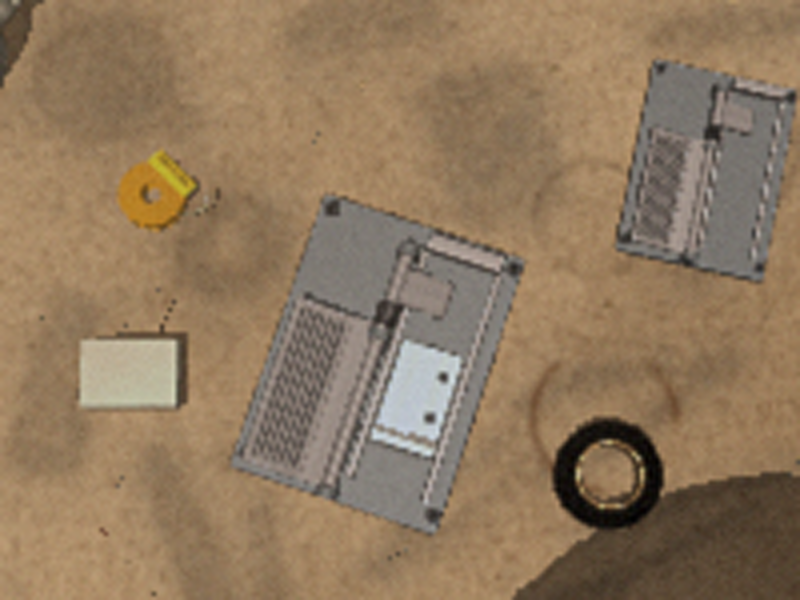

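Two candidates for the holder: the large one at top (243,211), and a small look-alike at (326,162). The large one, with the white plate at (254,218), should be the 165 x 122 mm one. I'll fit its pose and check that against its size.

```bash
cat > h.py <<'E'
import numpy as np, cv2
from rig import manip, viewer, recognise, trace
def proj(c,X):
    X=np.atleast_2d(X); p=X@c["R"].T+c["t"]; return np.c_[c["fx"]*p[:,0]/p[:,2]+c["cx"],c["fy"]*p[:,1]/p[:,2]+c["cy"]]
def unproj(c,uv,z):
    d=np.array([(uv[0]-c["cx"])/c["fx"],(uv[1]-c["cy"])/c["fy"],1.]); d=c["R"].T@d; o=-c["R"].T@c["t"]
    return o+d*(z-o[2])/d[2]
def H2W(p,X):
    X=np.atleast_2d(X)/1000.; c,s=np.cos(p[2]),np.sin(p[2])
    return np.c_[p[0]+c*X[:,0]-s*X[:,1],p[1]+s*X[:,0]+c*X[:,1],X[:,2]]
def W2H(p,X):
    X=np.atleast_2d(X); c,s=np.cos(p[2]),np.sin(p[2]); d=X[:,:2]-p[:2]
    return np.c_[c*d[:,0]+s*d[:,1],-s*d[:,0]+c*d[:,1],X[:,2]]*1000
E
cat > fit.py <<'E'
from h import *
from scipy.optimize import least_squares
ct,cs=viewer.get_calibration("top"),viewer.get_calibration("side")
cv=lambda L,x0,y0:(np.array(L,float)+.5)/4-.5+[x0,y0]
t=cv([(328,195),(523,260),(435,530),(233,463)],150,120)
s=cv([(196,345),(469,405),(516,287)],180,130)
Ct=np.array([(75,88,10),(75,-34,10),(-90,-34,10),(-90,88,10.)]); Cs=np.array([(75,88,10),(-90,88,10),(-90,-34,10.)])
P=[unproj(ct,u,.01) for u in t]; print("sides mm",[round(1000*np.linalg.norm(P[i]-P[(i+1)%4])) for i in range(4)])
ft=lambda p:(proj(ct,H2W(p,Ct))-t).ravel(); fs=lambda p:(proj(cs,H2W(p,Cs))-s).ravel()
p0=[P[0][0],P[0][1],-.3]
for n,f in (("top",ft),("side",fs),("both",lambda p:np.r_[ft(p),fs(p)])):
    r=least_squares(f,p0); print(n,r.x[:2].round(4),np.degrees(r.x[2]).round(2),r.fun.round(1))
np.save("pose.npy",r.x)
p=r.x
# plate
top=np.array([unproj(ct,u,.018) for u in cv([(405,341),(461,355)],150,120)]); print("plate front corners",W2H(p,top).round(1))
lip=np.array([unproj(ct,u,.036) for u in cv([(371,440),(432,457)],150,120)]); print("lip rear top",W2H(p,lip).round(1))
# overlay
for n,c in (("top",ct),("side",cs)):
    im=cv2.imread(f"pics/{n}0.png"); x0,y0=(180,160) if n=="top" else (210,170)
    cr=cv2.resize(im[y0:y0+100,x0:x0+120],None,fx=6,fy=6,interpolation=cv2.INTER_CUBIC)
    def L(Q,col):
        q=((proj(c,H2W(p,np.array(Q,float)))-[x0,y0]+.5)*6-.5).astype(np.int32); cv2.polylines(cr,[q],True,col,1)
    L([(75,88,10),(75,-34,10),(-90,-34,10),(-90,88,10)],(0,0,255))
    import math
    a=.3; o=31; L([(-85,46,31-17*a),(10,46,31-17*a),(10,80,31+17*a),(-85,80,31+17*a)],(0,255,0))
    L([(60,22,24),(60,-22,24)],(255,0,0)); L([(-86,31,32),(55,31,32)],(255,255,0))
    L([(-75,20,14),(60,20,14),(60,-20,14),(-75,-20,14)],(255,0,255))
    cv2.imwrite(f"pics/{n}_fit.png",cr)
for k,n,z in (("tape_1","top",.019),("wick_reel","top",.03),("grey_module","top",.028)):
    viewer
E
python3 fit.py
```

```text
sides mm [118, 161, 119, 162]
top [ 0.5099 -0.02  ] -18.65 [-0.6 -1.   1.  -0.6  0.4  1.1 -0.8  0.3]
side [ 0.5105 -0.0164] -18.29 [-0.9 -0.3  0.6  0.4  0.3 -0.5]
both [ 0.51   -0.0193] -18.62 [-0.9 -1.   0.7 -0.6  0.1  1.1 -1.2  0.3 -0.7 -1.2  0.4 -0.3  0.5 -1. ]
plate front corners [[  6.3  16.2  18. ]
 [  8.8 -16.2  18. ]]
lip rear top [[-53.3  16.2  36. ]
 [-51.5 -18.3  36. ]]
```

```bash
sleep 2
```

```text
(no output)
```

View pics/top_fit.png

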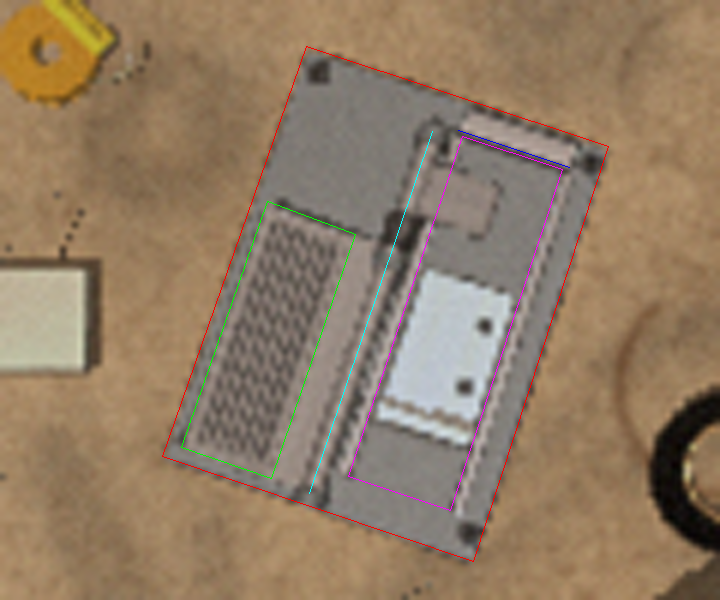

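View pics/side_fit.png

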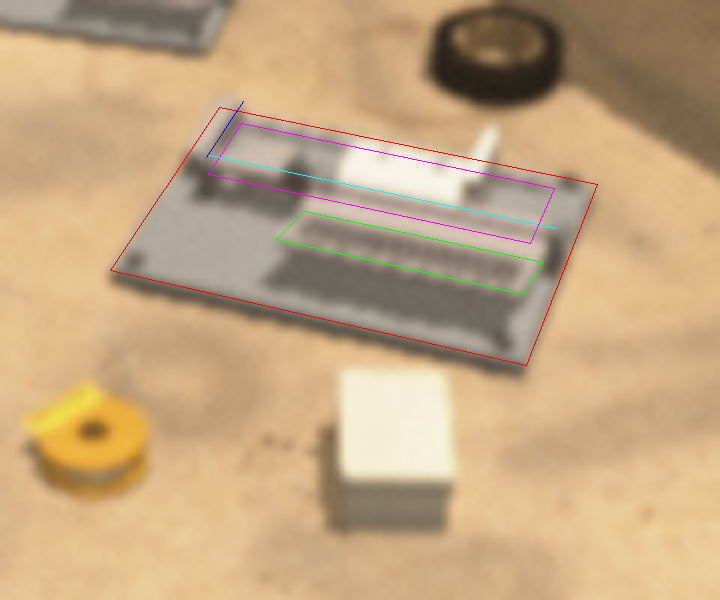

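```bash
cat > delta.py <<'E'
from h import *
from scipy.spatial.transform import Rotation as Ro
import sys
def toolR(s):
    return Ro.from_euler("xyz",s["tool_rot"],degrees=True).as_matrix()
def delta(hx,hy,z):
    p=np.load("pose.npy"); s=manip.sense(); R=toolR(s)
    tgt=H2W(p,[(hx,hy,z)])[0]; d=tgt-s["tool_pos"]
    yh=np.array([-np.sin(p[2]),np.cos(p[2]),0]); 
    l=R.T@yh; a=np.arctan2(-l[1],l[2])  # twist about x taking z to yh
    a2=(a+np.pi/2)%np.pi-np.pi/2
    print("t",s["time_s"],"tcp holder",W2H(p,s["tool_pos"]).round(1),"F",s["ft_force"].round(2),"w",s["gripper_width"].round(4))
    print("target",tgt.round(4),"dtool mm(now)",(R.T@d*1000).round(1),"twist",a.round(3),a2.round(3)); print(R.round(3))
    return R,d,a2
if __name__=="__main__":
    delta(*map(float,sys.argv[1:4]))
E
python3 - <<'E'
from delta import *
R,d,a=delta(-72,31.5,150)
for a in (a,a+np.pi,a-np.pi):
    print(a, "dtool after twist",((R@Ro.from_rotvec([a,0,0]).as_matrix()).T@d*1000).round(1))
c=viewer.get_calibration("top"); print(proj(c,[[.188,-.517,.231]]))
print(unproj(c,(392,185),.1),unproj(c,(392,360),.1))
E
```

```text
Traceback (most recent call last):
  File "delta.py", line 12, in delta
    print("t",s["time_s"],"tcp holder",W2H(p,s["tool_pos"]).round(1),"F",s["ft_force"].round(2),"w",s["gripper_width"].round(4))
                                                                                                    ^^^^^^^^^^^^^^^^^^^^^^^^
AttributeError: 'float' object has no attribute 'round'
```

View pics/side0.png

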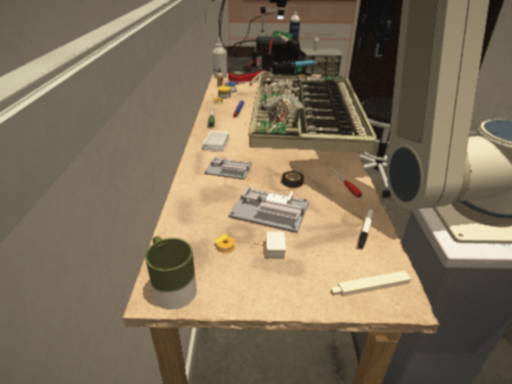

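```bash
sed -i 's/s\["gripper_width"\].round(4)/round(s["gripper_width"],4)/' delta.py
python3 - <<'E'
from delta import *
R,d,a=delta(-72,31.5,150)
for a in (a,a+np.pi,a-np.pi):
    print(a, "dtool after twist",((R@Ro.from_rotvec([a,0,0]).as_matrix()).T@d*1000).round(1))
c=viewer.get_calibration("top"); print(proj(c,[[.188,-.517,.231]]))
print(unproj(c,(392,185),.1),unproj(c,(392,360),.1))
E
```

```text
t 0.9 tcp holder [[-146.2 -574.4  231.3]] F [ 0.67 -0.28 -0.07] w 0.0856
target [0.4518 0.0336 0.15  ] dtool mm(now) [  81.3  436.1 -427.1] twist -2.468 0.674
[[-0.     0.94   0.342]
 [ 0.     0.342 -0.94 ]
 [-1.    -0.    -0.   ]]
0.6738505553423244 dtool after twist [  81.3   74.2 -605.9]
3.8154432089321175 dtool after twist [ 81.3 -74.2 605.9]
-2.4677420982474687 dtool after twist [ 81.3 -74.2 605.9]
[[573.9480161  395.83871976]]
[ 0.55232058 -0.29679157  0.1       ] [ 0.21038695 -0.27527158  0.1       ]
```

Run:
```python
from delta import *
R,d,a=delta(-75,31.5,170)
a=a-np.pi;n=14;s=d/n
rows=[]
for i in range(n):
    Ri=R@Ro.from_rotvec([a/n*i,0,0]).as_matrix(); rows.append((Ri.T@s*1000).round(1).tolist())
print(round(a/n,4),rows)
```

```text
t 0.9 tcp holder [[-146.2 -574.4  231.3]] F [ 0.67 -0.28 -0.07] w 0.0856
target [0.4489 0.0345 0.17  ] dtool mm(now) [  61.3  433.7 -429. ] twist -2.468 0.674
[[-0.     0.94   0.342]
 [ 0.     0.342 -0.94 ]
 [-1.    -0.    -0.   ]]
-0.1763 [[4.4, 31.0, -30.6], [4.4, 35.9, -24.7], [4.4, 39.7, -18.1], [4.4, 42.2, -10.8], [4.4, 43.5, -3.3], [4.4, 43.3, 4.4], [4.4, 41.9, 11.9], [4.4, 39.2, 19.1], [4.4, 35.2, 25.7], [4.4, 30.2, 31.5], [4.4, 24.2, 36.3], [4.4, 17.4, 39.9], [4.4, 10.2, 42.4], [4.4, 2.6, 43.5]]
```

>>> carry_out:
  slide:
    - [0, 31, -30.6]
    - [0, 36, -24.7]
    - [0, 39.7, -18]
    - [4, 42.2, -10.8]
    - [5, 43.5, -3.3]
    - [5, 43.3, 4.4]
    - [5, 42, 12]
    - [5, 39, 19]
    - [5, 35, 25.7]
    - [6, 30, 31.5]
    - [6, 24, 36.3]
    - [6, 17.4, 40]
    - [7, 10, 42.4]
    - [7, 2.6, 43.5]
    - [0, 0, 0]
    - [0, 0, 0]
  twist: [-0.176, -0.176, -0.176, -0.176, -0.176, -0.176, -0.176, -0.176, -0.176, -0.176, -0.176, -0.176, -0.176, -0.176, 0, 0]
  claw: 57

```text
time_s: 2.9
tool_pos: [0.4504, 0.0334, 0.1703]
tool_rot: [143.8, 90.0, -145.1]
ft_force: [-0.0, 0.6, 0.5]
gripper_width: 0.0485
```

Run:
```python
from delta import *
delta(-75,31.5,170)
print(manip.sense()["q"].round(1))
c=viewer.get_calibration("wrist"); im=viewer.read_camera("wrist"); cv2.imwrite("pics/w1.png",im[:,:,::-1])
np.savez("w1.npz",**c)
for k in ["plate","press_bar","lip","jaw"]:
    print(k,[(round(d["score"],2),[round(float(v)) for v in d["pixel"]]) for d in recognise(k,"wrist")][:4])
p=np.load("pose.npy")
o=im[:,:,::-1].copy()
def L(Q,col):
    q=np.round(proj(c,H2W(p,np.array(Q,float)))).astype(np.int32); cv2.polylines(o,[q],True,col,1)
L([(75,88,10),(75,-34,10),(-90,-34,10),(-90,88,10)],(0,0,255))
a=.3; L([(-85,46,31-17*a),(10,46,31-17*a),(10,80,31+17*a),(-85,80,31+17*a)],(0,255,0))
L([(60,22,24),(60,-22,24)],(255,0,0)); L([(-75,20,14),(60,20,14),(60,-20,14),(-75,-20,14)],(255,0,255))
L([(-52,18,36),(-52,-18,36),(-46,-18,36),(-46,18,36)],(0,255,255))
cv2.imwrite("pics/w1o.png",cv2.resize(o,(800,600)))
```

```text
t 2.9 tcp holder [[-73.3  30.9 170.3]] F [-0.03  0.59  0.51] w 0.0485
target [0.4489 0.0345 0.17  ] dtool mm(now) [0.3 1.7 0.6] twist -0.004 -0.004
[[-0.    -0.946  0.324]
 [-0.     0.324  0.946]
 [-1.     0.    -0.   ]]
[ -6.4   6.9 -18.   65.1  -0.   12.5]
plate [(0.58, [225, 226])]
press_bar [(0.81, [133, 371]), (0.23, [261, 223])]
lip [(0.61, [222, 223])]
jaw [(0.96, [279, 218]), (0.73, [130, 374]), (0.52, [262, 224])]
```

```bash
sleep 1
```

```text
(no output)
```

View pics/w1o.png

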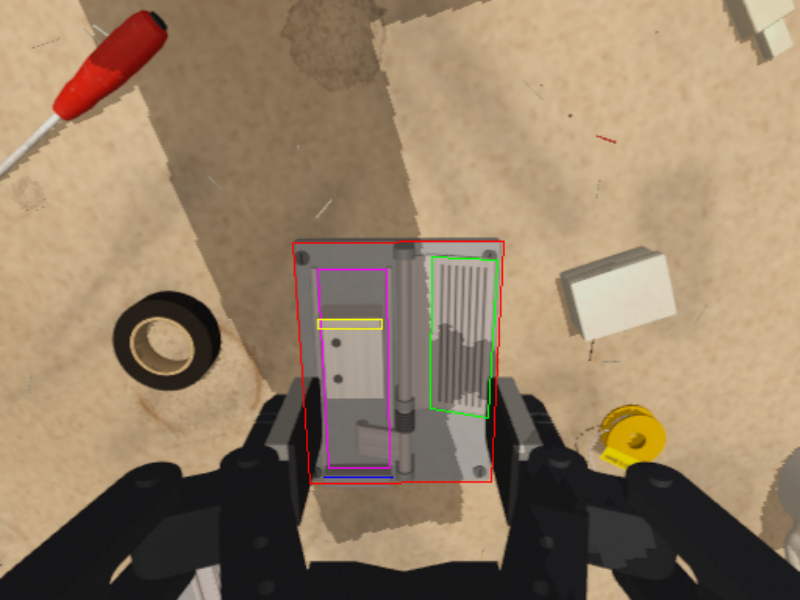

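Run:
```python
import cv2
im=cv2.imread("pics/w1.png"); cv2.imwrite("pics/w1c.png",cv2.resize(im[150:315,180:330],None,fx=5,fy=5,interpolation=cv2.INTER_CUBIC)[:600])
```

```text
(no output)
```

View pics/w1c.png

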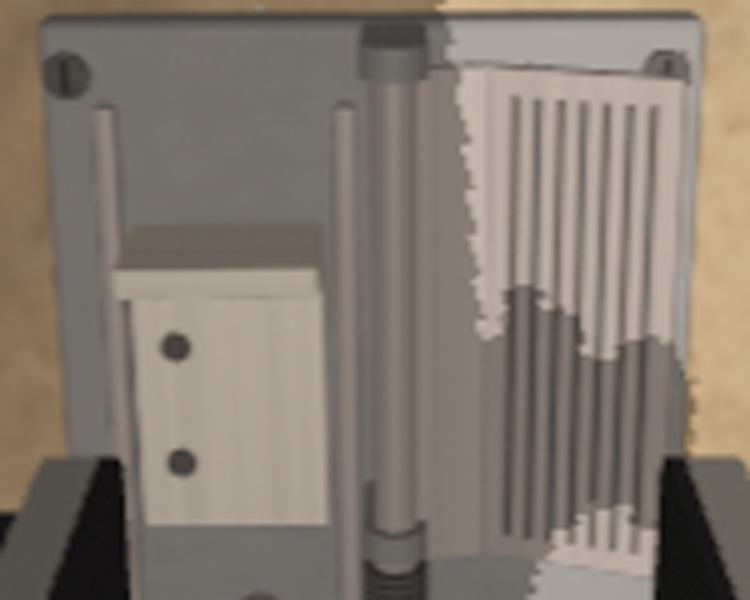

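>>> carry_out:
  slide:
    - [30, -3, 0.6]
    - [40, 0, 0]
    - [30, 0, 0]
    - [20, 0, 0]
    - [8, 0, 0]
    - [0, 0, 0]
    - [0, 0, 0]
  twist: [-0.004, 0, 0, 0, 0, 0, 0]

```text
time_s: 4.03
tool_pos: [0.4542, 0.0329, 0.0431]
tool_rot: [-77.5, 89.9, -6.1]
ft_force: [-0.0, -0.2, -0.7]
gripper_width: 0.0486
```

Run:
```python
from delta import *
delta(-70,31.5,30)
im=viewer.read_camera("wrist"); cv2.imwrite("pics/w2.png",cv2.resize(im[:,:,::-1],(800,600)))
im=viewer.read_camera("side"); cv2.imwrite("pics/s2.png",cv2.resize(im[140:240,210:330,::-1],None,fx=6,fy=6,interpolation=cv2.INTER_CUBIC))
```

```text
t 4.025 tcp holder [[-69.5  31.6  43.1]] F [-0.02 -0.17 -0.71] w 0.0486
target [0.4537 0.0329 0.03  ] dtool mm(now) [13.1  0.5 -0.1] twist -0.0 -0.0
[[ 0.001 -0.948  0.319]
 [-0.     0.319  0.948]
 [-1.    -0.001  0.   ]]
```

```bash
sleep 1
```

```text
(no output)
```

View pics/w2.png

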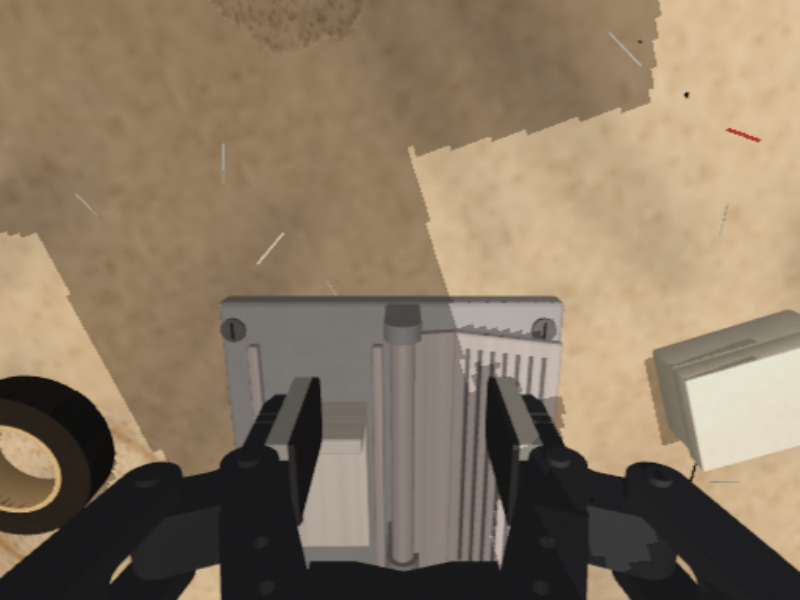

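View pics/s2.png

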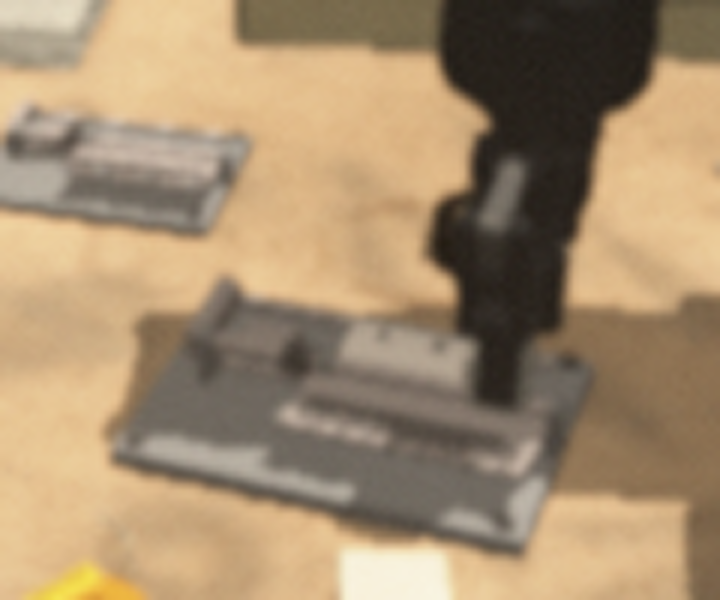

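>>> carry_out:
  slide:
    - [5, 0, 0]
    - [5, 0, 0]
    - [3, 0, 0]
    - [0, 0, 0]
    - [0, 0, 0]
  twist: [0, 0, 0, 0, 0]

```text
time_s: 4.75
tool_pos: [0.4537, 0.0331, 0.0293]
tool_rot: [98.4, 90.0, 169.7]
ft_force: [-0.4, -0.4, -0.7]
gripper_width: 0.0488
```

```bash
python3 delta.py -70 31.5 19
```

```text
t 4.75 tcp holder [[-70.1  31.6  29.3]] F [-0.36 -0.35 -0.66] w 0.0488
target [0.4537 0.0329 0.019 ] dtool mm(now) [10.3 -0.1 -0.1] twist 0.0 0.0
[[-0.    -0.948  0.319]
 [ 0.     0.319  0.948]
 [-1.     0.    -0.   ]]
```

>>> carry_out:
  slide:
    - [2, 0, 0]
    - [2, 0, 0]
    - [0, 0, 0]
    - [0, 0, 0]
  twist: [0, 0, 0, 0]

```text
time_s: 5.25
tool_pos: [0.4538, 0.0331, 0.0254]
tool_rot: [-57.7, 90.0, 13.7]
ft_force: [0.5, 0.6, 4.3]
gripper_width: 0.0484
```

>>> carry_out:
  slide:
    - [2, 0, 0]
    - [1, 0, 0]
    - [0, 0, 0]
    - [0, 0, 0]
  twist: [0, 0, 0, 0]

```text
time_s: 5.75
tool_pos: [0.4538, 0.033, 0.0224]
tool_rot: [-69.1, 90.0, 2.3]
ft_force: [-0.4, 0.4, 5.5]
gripper_width: 0.0486
```

>>> carry_out:
  slide:
    - [2, 0, 0]
    - [2, 0, 0]
    - [2, 0, 0]
    - [0, 0, 0]
    - [0, 0, 0]
  twist: [0, 0, 0, 0, 0]

```text
time_s: 6.38
tool_pos: [0.4537, 0.0323, 0.0166]
tool_rot: [-150.2, 89.9, -78.8]
ft_force: [-2.9, -4.7, 10.6]
gripper_width: 0.0485
```

Run:
```python
from delta import *
delta(-70,31.5,19)
im=viewer.read_camera("wrist"); cv2.imwrite("pics/w3.png",cv2.resize(im[:,:,::-1],(800,600)))
im=viewer.read_camera("side"); cv2.imwrite("pics/s3.png",cv2.resize(im[160:240,210:330,::-1],None,fx=6,fy=6,interpolation=cv2.INTER_CUBIC))
```

```text
t 6.375 tcp holder [[-69.8  30.9  16.6]] F [-2.86 -4.66 10.64] w 0.0485
target [0.4537 0.0329 0.019 ] dtool mm(now) [-2.4  0.2  0.6] twist -0.0 -0.0
[[ 0.    -0.948  0.32 ]
 [-0.002  0.32   0.948]
 [-1.    -0.001 -0.001]]
```

```bash
sleep 1
```

```text
(no output)
```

View pics/w3.png

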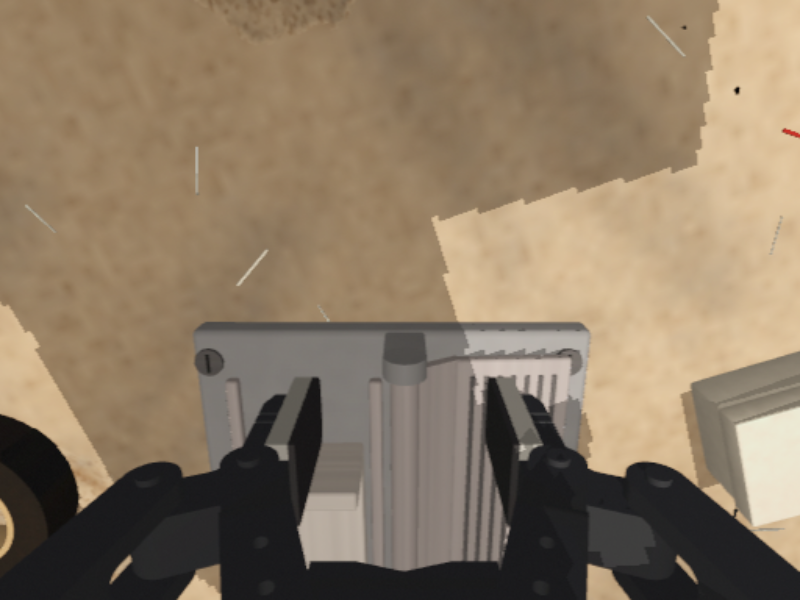

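View pics/s3.png

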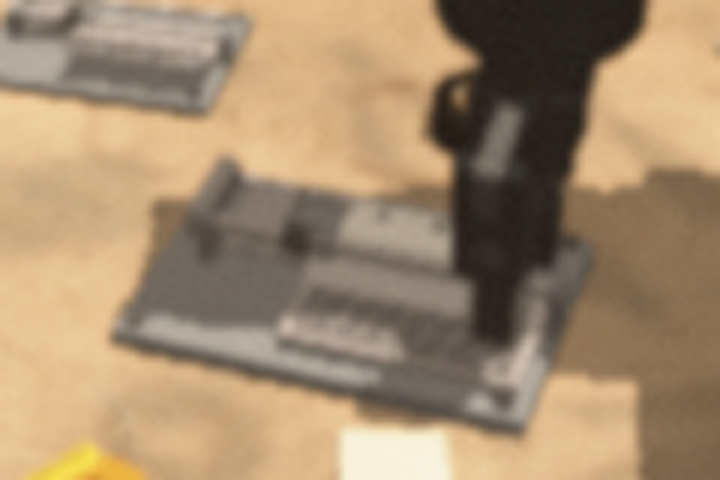

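>>> carry_out:
  slide:
    - [0.3, -2, 0]
    - [0, -2, 0]
    - [0, -2, 0]
    - [0, -2, 0]
    - [0, -2, 0]
    - [0, -3, 0]
    - [0, -3, 0]
    - [0, -3, 0]
    - [0, -3, 0]
    - [0, -2, 0]
    - [0, 0, 0]
  twist: [0, 0, 0, 0, 0, 0, 0, 0, 0, 0, 0]

```text
time_s: 7.85
tool_pos: [0.4748, 0.026, 0.0157]
tool_rot: [87.6, 89.8, 159.1]
ft_force: [-6.5, 3.5, 10.3]
gripper_width: 0.0488
```

Run:
```python
from delta import *
delta(-11,31.5,19)
for n in("wrist","top","side"):
    im=viewer.read_camera(n)[:,:,::-1]; 
    if n=="wrist": o=cv2.resize(im,(800,600))
    if n=="top": o=cv2.resize(im[160:260,200:300],None,fx=6,fy=6,interpolation=cv2.INTER_CUBIC)
    if n=="side": o=cv2.resize(im[160:240,210:330],None,fx=6,fy=6,interpolation=cv2.INTER_CUBIC)
    cv2.imwrite(f"pics/{n}4.png",o)
```

```text
t 7.85 tcp holder [[-47.8  31.6  15.7]] F [-6.47  3.54 10.33] w 0.0488
target [0.5096 0.0141 0.019 ] dtool mm(now) [ -3.4 -36.8  -0.2] twist 0.001 0.001
[[-0.003 -0.948  0.319]
 [ 0.001  0.319  0.948]
 [-1.     0.003  0.   ]]
```

```bash
sleep 1
```

```text
(no output)
```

View pics/wrist4.png

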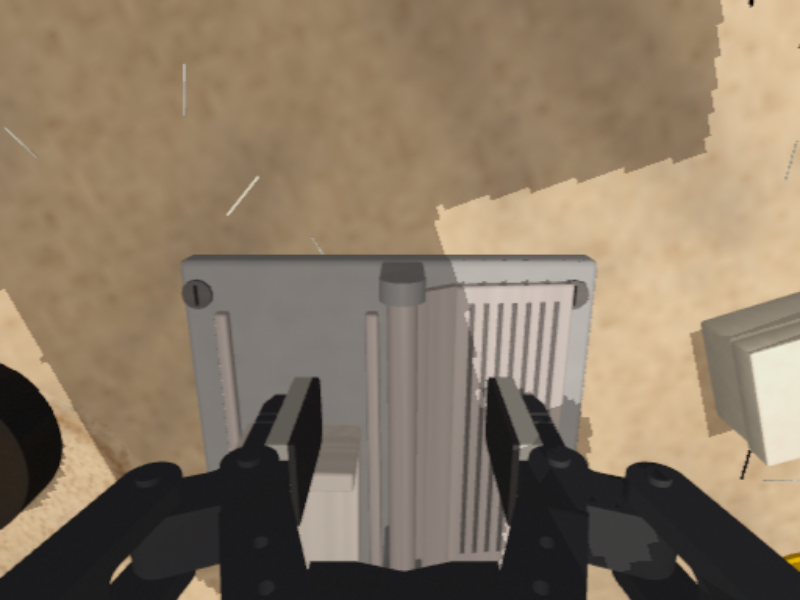

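View pics/top4.png

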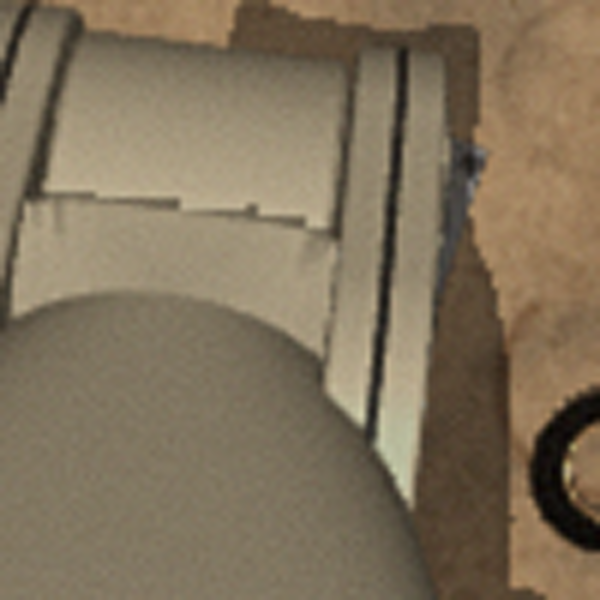

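View pics/side4.png

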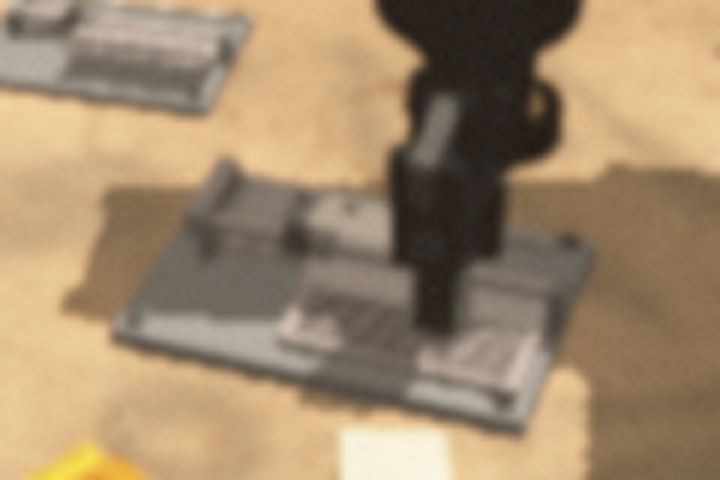

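>>> carry_out:
  slide:
    - [0, -2, 0]
    - [0, -3, 0]
    - [0, -3, 0]
    - [0, -3, 0]
    - [0, -3, 0]
    - [0, -3, 0]
    - [0, -3, 0]
    - [0, -3, 0]
    - [0, -3, 0]
    - [0, -2, 0]
    - [0, 0, 0]
  twist: [0, 0, 0, 0, 0, 0, 0, 0, 0, 0, 0]

```text
time_s: 9.38
tool_pos: [0.5014, 0.0171, 0.0158]
tool_rot: [85.3, 89.8, 156.7]
ft_force: [-7.1, 2.2, 9.1]
gripper_width: 0.0489
```

```bash
cat > look.py <<'E'
from delta import *
import sys
delta(-11,31.5,19); k=sys.argv[1]
for n in("wrist","side"):
    im=viewer.read_camera(n)[:,:,::-1]; 
    if n=="wrist": o=cv2.resize(im,(800,600))
    if n=="side": o=cv2.resize(im[160:240,210:330],None,fx=6,fy=6,interpolation=cv2.INTER_CUBIC)
    cv2.imwrite(f"pics/{n}{k}.png",o)
E
python3 look.py 5
```

```text
t 9.375 tcp holder [[-19.8  31.7  15.8]] F [-7.15  2.23  9.08] w 0.0489
target [0.5096 0.0141 0.019 ] dtool mm(now) [-3.2 -8.8 -0.2] twist 0.001 0.001
[[-0.003 -0.948  0.319]
 [ 0.001  0.319  0.948]
 [-1.     0.003  0.   ]]
```

```bash
sleep 1
```

```text
(no output)
```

View pics/wrist5.png

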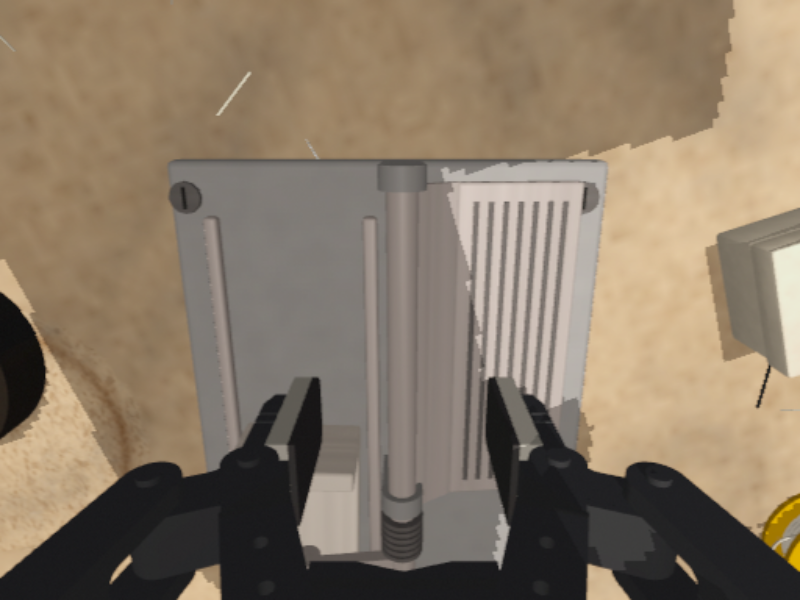

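View pics/side5.png

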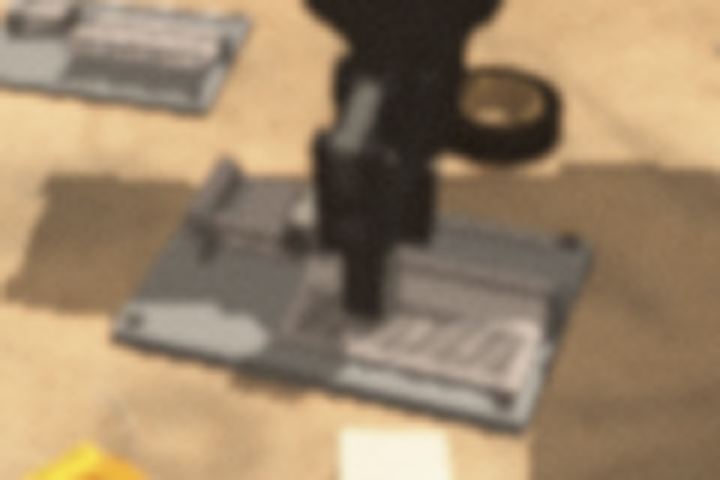

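>>> carry_out:
  slide:
    - [0, -2, 0]
    - [0, -2, 0]
    - [0, -2, 0]
    - [0, -1.5, 0]
    - [0, 0, 0]
  twist: [0, 0, 0, 0, 0]

```text
time_s: 10.1
tool_pos: [0.5083, 0.0147, 0.0158]
tool_rot: [87.1, 89.8, 158.5]
ft_force: [-7.0, 2.7, 9.7]
gripper_width: 0.0486
```

>>> carry_out:
  slide:
    - [0, -1, 0]
    - [0, -1, 0]
    - [0, 0, 0]
  twist: [0, 0, 0]

```text
time_s: 10.48
tool_pos: [0.5097, 0.0142, 0.0157]
tool_rot: [88.7, 89.8, 160.1]
ft_force: [-9.0, 3.9, 11.1]
gripper_width: 0.0489
```

>>> carry_out:
  slide:
    - [0, -1, 0]
    - [0, -1, 0]
    - [0, 0, 0]
  twist: [0, 0, 0]

```text
time_s: 10.85
tool_pos: [0.5098, 0.0141, 0.0155]
tool_rot: [91.1, 89.6, 162.5]
ft_force: [-15.3, 5.5, 15.9]
gripper_width: 0.0487
```

```bash
python3 delta.py -11 31.5 19
```

```text
t 10.85 tcp holder [[-10.8  31.6  15.5]] F [-15.29   5.52  15.94] w 0.0487
target [0.5096 0.0141 0.019 ] dtool mm(now) [-3.5  0.2 -0.1] twist 0.001 0.001
[[-0.007 -0.948  0.319]
 [ 0.002  0.319  0.948]
 [-1.     0.007 -0.   ]]
```

>>> carry_out:
  slide:
    - [0, 1, 0]
    - [0, 2, 0]
    - [0, 2, 0]
    - [0, 2, 0]
    - [0, 1, 0]
    - [0, 0, 0]
    - [0, 0, 0]
  twist: [0, 0, 0, 0, 0, 0, 0]

```text
time_s: 11.72
tool_pos: [0.5089, 0.0149, 0.0172]
tool_rot: [-79.7, 89.7, -8.3]
ft_force: [5.8, 0.1, 8.0]
gripper_width: 0.0489
```

```bash
python3 look.py 6
```

```text
t 11.725 tcp holder [[-11.9  32.   17.2]] F [5.84 0.13 8.01] w 0.0489
target [0.5096 0.0141 0.019 ] dtool mm(now) [-1.8 -0.9 -0.5] twist -0.0 -0.0
[[ 0.005 -0.948  0.32 ]
 [-0.001  0.32   0.948]
 [-1.    -0.005  0.001]]
```

```bash
sleep 1
```

```text
(no output)
```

View pics/wrist6.png

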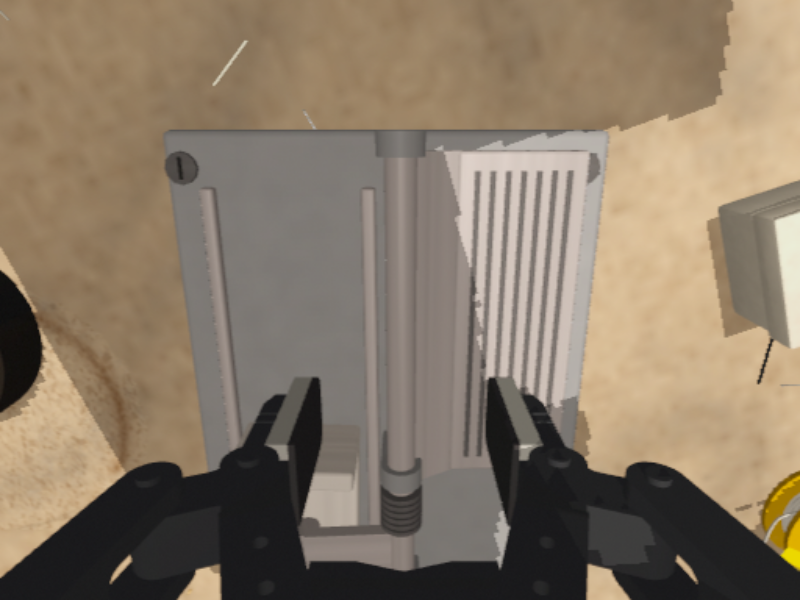

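>>> carry_out:
  slide:
    - [0, 2, 0]
    - [0, 2, 0]
    - [0, 0, 0]
    - [-2, 0, 0]
    - [-3, 0, 0]
    - [-4, 0, 0]
    - [-6, 0, 0]
    - [-8, 0, 0]
    - [0, 0, 0]
  twist: [0, 0, 0, 0, 0, 0, 0, 0, 0]

```text
time_s: 12.95
tool_pos: [0.5027, 0.0165, 0.0395]
tool_rot: [-85.0, 90.0, -13.6]
ft_force: [0.1, 0.3, -0.2]
gripper_width: 0.0489
```

```bash
python3 look.py 7
```

```text
t 12.95 tcp holder [[-18.3  31.6  39.5]] F [ 0.12  0.3  -0.21] w 0.0489
target [0.5096 0.0141 0.019 ] dtool mm(now) [20.5 -7.3 -0.1] twist 0.0 0.0
[[ 0.001 -0.948  0.319]
 [-0.     0.319  0.948]
 [-1.    -0.001  0.   ]]
```

```bash
sleep 1
```

View pics/wrist7.png

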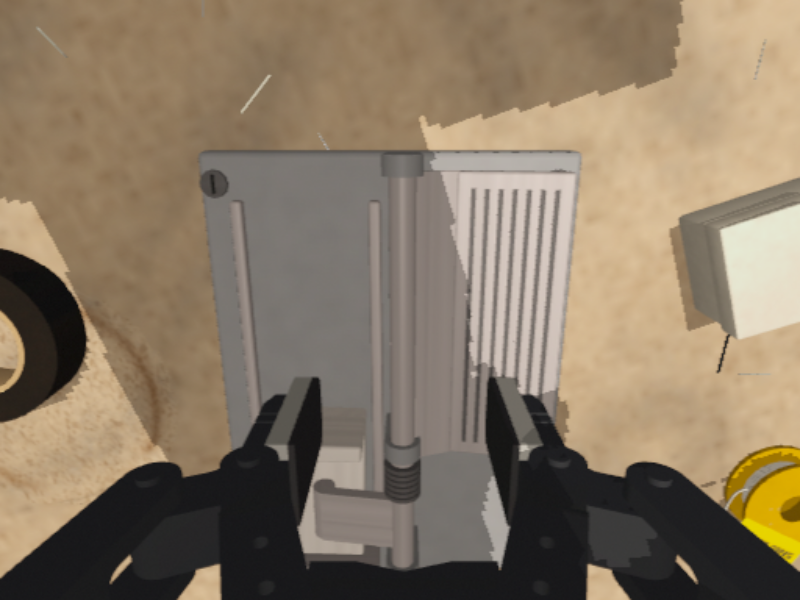

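View pics/side7.png

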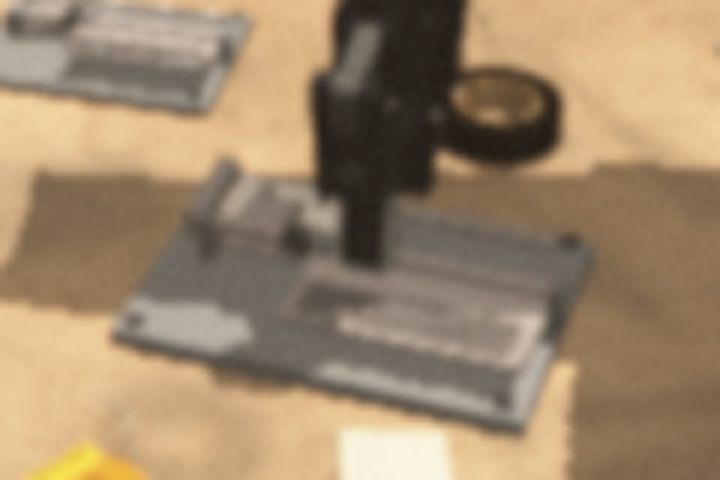

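>>> carry_out:
  slide:
    - [-15, 0, 0]
    - [-25, 5, 0]
    - [-30, 15, 0]
    - [-30, 20, 0]
    - [-30, 20, 0]
    - [-15, 10, 0]
    - [0, 0, 0]
    - [0, 0, 0]
  twist: [0, 0, 0, 0, 0, 0, 0, 0]

```text
time_s: 14.05
tool_pos: [0.4362, 0.0388, 0.183]
tool_rot: [105.3, 89.9, 176.7]
ft_force: [-0.0, -0.2, -0.4]
gripper_width: 0.0487
```

Run:
```python
from delta import *
delta(-75,31.5,170)
c=viewer.get_calibration("wrist"); im=viewer.read_camera("wrist"); o=im[:,:,::-1].copy()
p=np.load("pose.npy")
q=proj(c,H2W(p,np.array([(0,18,36),(0,-18,36),(60,-22,24),(60,22,24.)]))).round(1); print(q)
u0,v0=q.min(0)-20; u1,v1=q.max(0)+20; u0,v0,u1,v1=map(int,(u0,v0,u1,v1))
cr=cv2.resize(o[v0:v1,u0:u1],None,fx=6,fy=6,interpolation=cv2.INTER_CUBIC)
for a,b in ((0,1),(2,3)): cv2.line(cr,tuple(int(x) for x in (q[a]-[u0,v0])*6+2.5),tuple(int(x) for x in (q[b]-[u0,v0])*6+2.5),(0,0,255),1)
print(cr.shape); cv2.imwrite("pics/w8.png",cr); cv2.imwrite("pics/w8full.png",cv2.resize(o,(800,600)))
im=viewer.read_camera("side"); cv2.imwrite("pics/s8.png",cv2.resize(im[150:260,210:330,::-1],None,fx=5,fy=5,interpolation=cv2.INTER_CUBIC))
im=viewer.read_camera("top"); cv2.imwrite("pics/t8.png",cv2.resize(im[150:260,160:320,::-1],None,fx=5,fy=5,interpolation=cv2.INTER_CUBIC))
```

```text
t 14.05 tcp holder [[-88.4  31.5 183. ]] F [-0.02 -0.21 -0.45] w 0.0487
target [0.4489 0.0345 0.17  ] dtool mm(now) [ 12.9 -13.4  -0. ] twist 0.0 0.0
[[-0.001 -0.948  0.319]
 [ 0.     0.319  0.948]
 [-1.     0.001 -0.   ]]
[[244.8 264.8]
 [207.5 264.8]
 [207.8 309.5]
 [249.7 309.5]]
(510, 492, 3)
```

```bash
sleep 1
```

```text
(no output)
```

View pics/w8.png

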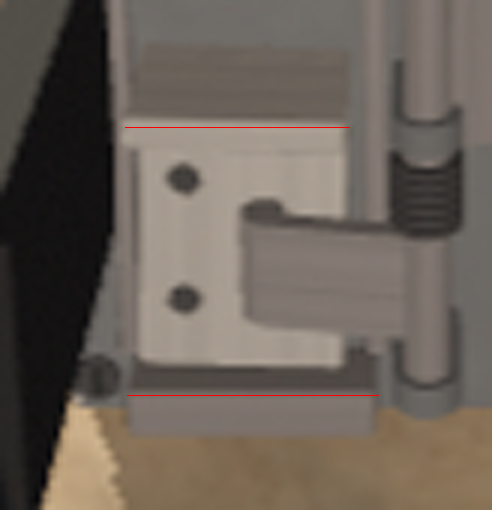

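View pics/s8.png

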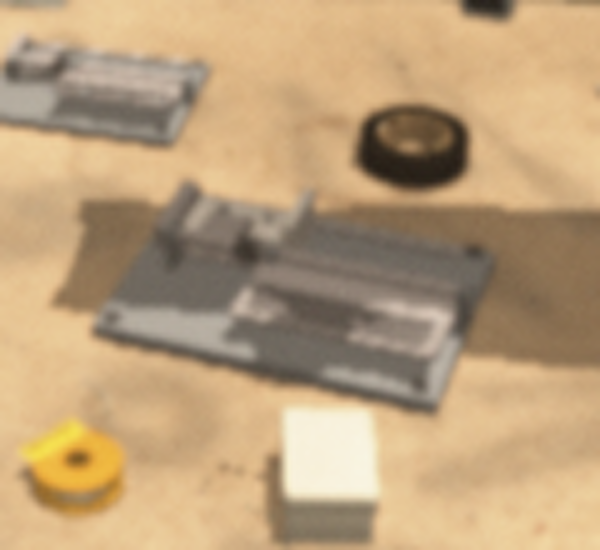

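View pics/w8full.png

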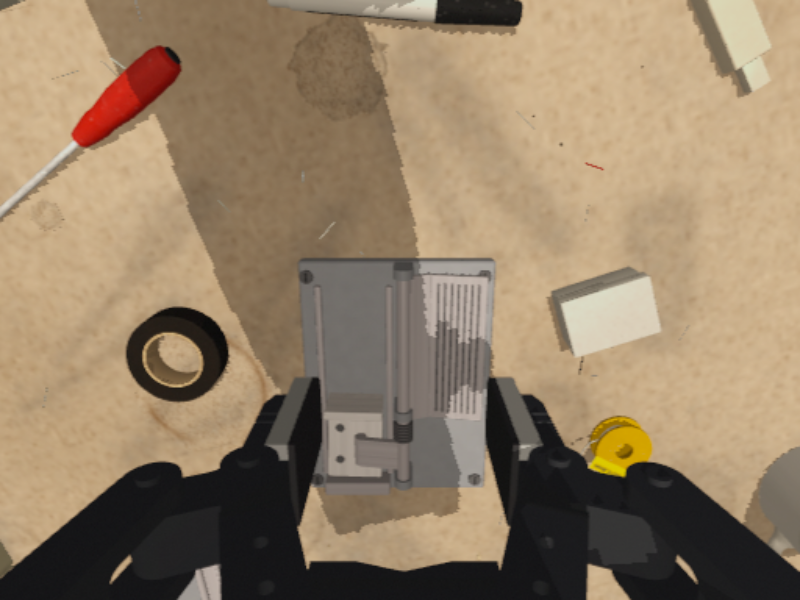

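Run:
```python
from delta import *
c=viewer.get_calibration("wrist"); p=np.load("pose.npy")
N=["lip rear bottom","lip rear top","lip front top","plate front top","stop top front","stop top rear?"]
q=proj(c,H2W(p,np.array([(0,0,10),(0,0,36),(6,0,36),(60,0,18),(60,0,24),(70,0,24.)])))
for n,a in zip(N,q): print(n,((a[1]-244)*6+2.5).round(1))
print("px per mm x at z18",6*(proj(c,H2W(p,[(60,0,18)]))-proj(c,H2W(p,[(59,0,18)])))[0,1])
im=cv2.imread("pics/w8.png").mean(2)
col=im[:,160:230].mean(1); g=np.diff(cv2.GaussianBlur(col[:,None],(1,5),0)[:,0]); 
print([(i,round(g[i],1)) for i in range(2,len(g)-2) if abs(g[i])>2 and abs(g[i])==abs(g[i-2:i+3]).max()])
```

```text
lip rear bottom 51.7
lip rear top 128.8
lip front top 161.7
plate front top 375.7
stop top front 397.2
stop top rear? 445.1
px per mm x at z18 4.776373490893548
[(119, np.float64(7.5)), (125, np.float64(-12.5)), (128, np.float64(13.3)), (165, np.float64(-3.8)), (189, np.float64(3.7)), (286, np.float64(-3.9)), (309, np.float64(3.9)), (364, np.float64(-10.8)), (372, np.float64(2.1)), (391, np.float64(4.8)), (396, np.float64(6.7))]
```

Run:
```python
from delta import *
c=viewer.get_calibration("wrist"); p=np.load("pose.npy")
im=np.mean([viewer.read_camera("wrist").astype(float) for _ in range(3)],0)
g=im.mean(2)
def edges(y,z,x0,x1):  # sample along holder x line with fixed y,z; return gradients in image rows
    q=proj(c,H2W(p,np.array([(x,y,z) for x in (x0,x1)],float)))
    n=int((q[1,1]-q[0,1])*4); pts=np.linspace(q[0],q[1],n).astype(np.float32)
    v=np.mean([cv2.remap(g.astype(np.float32),pts[:,0][None]+d,pts[:,1][None],cv2.INTER_LINEAR)[0] for d in np.arange(-3,3.1)],0)
    d=np.gradient(cv2.GaussianBlur(v[:,None],(1,7),0)[:,0]); 
    return [(round(float(pts[i,1]),2),round(float(d[i]),1)) for i in range(3,n-3) if abs(d[i])>1.2 and abs(d[i])==abs(d[i-3:i+4]).max()]
print("plate line y=-12",edges(-12,20,-25,80))
print("plate line y=14..",edges(-5,20,-25,80))
print("rail start y=20-22",edges(22,14,-90,-60), edges(-22,14,-90,-60))
print("base rear edge y=5",edges(5,10,-105,-80))
f=lambda x,y,z:proj(c,H2W(p,[(x,y,z)]))[0,1].round(2)
print("pred lipbot",f(0,-8,10),"liptop",f(0,-8,36),"lipfront",f(6,-8,36),"platefront",f(60,-8,18),"stop",f(60,-8,24),"rail",f(-75,22,14),"base",f(-90,5,10),"base z0",f(-90,5,0),"basefront",f(75,0,10))
```

```text
Traceback (most recent call last):
cv2.error: OpenCV(4.12.0) /io/opencv/modules/imgproc/src/imgwarp.cpp:1821: error: (-215:Assertion failed) ((map1.type() == CV_32FC2 || map1.type() == CV_16SC2) && map2.empty()) || (map1.type() == CV_32FC1 && map2.type() == CV_32FC1) in function 'remap'
```

Run:
```python
from delta import *
c=viewer.get_calibration("wrist"); p=np.load("pose.npy")
im=viewer.read_camera("wrist").astype(float)
g=im.mean(2)
def edges(y,z,x0,x1):
    q=proj(c,H2W(p,np.array([(x,y,z) for x in (x0,x1)],float)))
    n=int((q[1,1]-q[0,1])*4); pts=np.linspace(q[0],q[1],n).astype(np.float32)
    v=np.mean([cv2.remap(g.astype(np.float32),(pts[:,0][None]+d).astype(np.float32),pts[:,1][None],cv2.INTER_LINEAR)[0] for d in np.arange(-3,3.1)],0)
    d=np.gradient(cv2.GaussianBlur(v[:,None],(1,7),0)[:,0]); 
    return [(round(float(pts[i,1]),2),round(float(d[i]),1)) for i in range(3,n-3) if abs(d[i])>1.2 and abs(d[i])==abs(d[i-3:i+4]).max()]
print("plate line y=-12",edges(-12,20,-25,80))
print("plate line y=-5",edges(-5,20,-25,80))
print("rail start",edges(22,14,-90,-60), edges(-22,14,-90,-60))
print("base rear edge y=5",edges(5,10,-105,-80))
f=lambda x,y,z:proj(c,H2W(p,[(x,y,z)]))[0,1].round(2)
print("pred lipbot",f(0,-8,10),"liptop",f(0,-8,36),"lipfront",f(6,-8,36),"platefront",f(60,-8,18),"stop",f(60,-8,24),"rail",f(-75,22,14),"base",f(-90,5,10),"base z0",f(-90,5,0),"basefront",f(75,0,10))
```

```text
plate line y=-12 [(250.53, -1.5), (263.34, 8.1), (270.88, -7.4), (275.4, 8.4), (291.23, -8.0), (295.5, 8.8), (304.3, -9.9), (308.57, 5.5), (315.6, -1.5)]
plate line y=-5 [(251.04, -1.3), (263.6, 9.1), (304.3, -12.7), (308.57, 5.5), (315.6, -2.0)]
rail start [(181.72, -1.4), (183.5, 3.6)] [(181.45, -1.7), (183.48, 3.1)]
base rear edge y=5 [(164.42, -8.0), (166.69, 4.8)]
pred lipbot 251.85 liptop 264.67 lipfront 270.15 platefront 305.77 stop 309.35 rail 183.7 base 167.49 base z0 165.07 basefront 312.76
```

Run:
```python
from delta import *
c=viewer.get_calibration("wrist"); p=np.load("pose.npy")
im=viewer.read_camera("wrist"); g=cv2.GaussianBlur(im.astype(np.float32).mean(2),(3,3),0)
print(manip.sense()["time_s"])
def edge(u,v0,v1,sgn):
    v=np.arange(v0,v1,.1,dtype=np.float32); s=cv2.remap(g,np.full((1,len(v)),u,np.float32),v[None],cv2.INTER_CUBIC)[0]
    d=sgn*np.gradient(s); i=d.argmax(); return v[i]
def line(name,x,z,ys,sgn,w=2.5):
    R=[]
    for y in ys:
        u,v=proj(c,H2W(p,[(x,y,z)]))[0]; R.append(edge(u,v-w-.8,v+w-.8,sgn)-v)
    R=np.array(R); k=np.polyfit(ys,R,1); print(name,R.round(1)," slope px/mm",k[0].round(4),"at0",k[1].round(2))
line("liptop",0,36,np.arange(-15,16,2),1)
line("platefront",60,18,np.arange(-16,16,2),-1,1.8)
line("stop",60,24,np.arange(-18,19,2),1,1.8)
line("base rear",-90,10,np.arange(-30,26,3),1,1.5)
line("base rear bottom",-90,0,np.arange(-30,26,3),-1,1.5)
big=cv2.resize(im[240:325,195:265,::-1],None,fx=7,fy=7,interpolation=cv2.INTER_CUBIC); cv2.imwrite("pics/w9.png",big)
```

```text
14.45
liptop [-1.6 -1.6 -1.5 -1.6 -1.6 -1.6 -1.6 -1.6 -0.6 -0.6 -0.6 -0.7 -0.7 -0.7
 -0.7 -0.7]  slope px/mm 0.0422 at0 -1.12
platefront [-1.8 -1.8 -1.8 -1.8 -1.8 -1.6 -1.5 -1.5 -1.5 -1.5 -1.5 -1.5 -1.5 -1.5
 -1.5 -1.5]  slope px/mm 0.0125 at0 -1.59
stop [-1.1 -1.1 -1.1 -1.1 -1.1 -1.1 -1.1 -0.2 -0.2 -0.2 -0.2 -0.2 -0.2 -0.2
 -0.2 -0.2 -0.2 -0.2 -0.2]  slope px/mm 0.0332 at0 -0.53
base rear [-0.3 -0.3 -0.3 -0.3 -0.3 -0.3 -0.4 -0.4 -0.4 -0.4 -0.4 -0.5 -0.5 -0.5
 -0.5 -0.5 -0.5 -0.5 -0.6]  slope px/mm -0.0054 at0 -0.43
base rear bottom [-0.9 -0.9 -0.9 -0.9 -1.  -0.6 -0.1 -0.1 -0.1 -0.1 -0.1 -0.7 -0.1 -0.7
 -0.1 -0.8 -0.8 -0.8 -0.2]  slope px/mm 0.0066 at0 -0.5
```

View pics/w9.png

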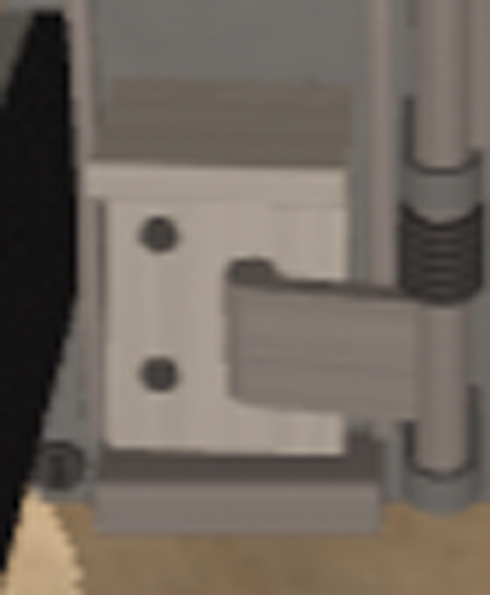

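>>> carry_out:
  slide:
    - [0, -15, 0]
    - [5, -25, 0]
    - [15, -30, 0]
    - [20, -25, 0]
    - [20, -15, 0]
    - [10, -5, 0]
    - [0, 0, 0]
    - [0, 0, 0]
  twist: [0, 0, 0, 0, 0, 0, 0, 0]

```text
time_s: 15.45
tool_pos: [0.5451, 0.0023, 0.1147]
tool_rot: [-79.3, 90.0, -7.9]
ft_force: [-0.2, -0.1, 0.6]
gripper_width: 0.0487
```

Run:
```python
from delta import *
c=viewer.get_calibration("wrist"); p=np.load("pose.npy")
delta(-11,31.5,110)
im=viewer.read_camera("wrist"); cv2.imwrite("pics/w10.png",im[:,:,::-1])
f=lambda x,y,z:proj(c,H2W(p,[(x,y,z)]))[0].round(1)
print("lipbot",f(0,-8,10),"liptop",f(0,-8,36),"platefront",f(60,-8,18),"stop",f(60,-8,24))
q=f(30,0,18).astype(int); 
o=cv2.resize(im[max(0,q[1]-70):q[1]+70,q[0]-60:q[0]+90,::-1],None,fx=5,fy=5,interpolation=cv2.INTER_CUBIC)[:600]; cv2.imwrite("pics/w10c.png",o); print(q)
```

```text
t 15.45 tcp holder [[ 26.4  31.7 114.7]] F [-0.18 -0.08  0.6 ] w 0.0487
target [0.5096 0.0141 0.11  ] dtool mm(now) [ 4.7 37.4 -0.2] twist 0.0 0.0
[[ 0.001 -0.948  0.319]
 [-0.     0.319  0.948]
 [-1.    -0.001  0.   ]]
lipbot [205.6 156.7] liptop [199.9 164.9] platefront [207.7 235.1] stop [206.6 238.5]
[216 198]
```

View pics/w10c.png

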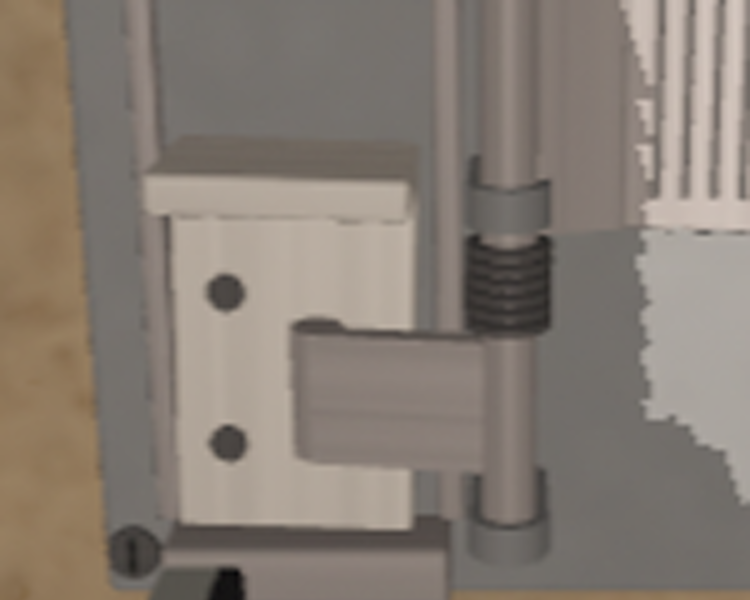

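Run:
```python
from delta import *
c=viewer.get_calibration("wrist"); p=np.load("pose.npy")
im=cv2.imread("pics/w10.png").astype(np.float32).mean(2)
# subpixel edges by half-level crossing per column, in full pixel coords
def f(x,y,z): return proj(c,H2W(p,[(x,y,z)]))[0]
for y in range(-16,18,2):
    u=f(60,y,18)[0]; v0=f(60,y,18)[1]; v1=f(60,y,24)[1]
    v=np.arange(222,250); s=cv2.remap(im,np.full((1,28),u,np.float32),v[None].astype(np.float32),cv2.INTER_LINEAR)[0]
    print(y,round(u,1),"pred",v0.round(2),v1.round(2),s[6:24].astype(int))
```

```text
-16 197.3 pred 234.89 238.3 [161 161 161 160 153  75  76  77  78  87 111 125 127 102  81  78  74  64]
-14 199.9 pred 234.89 238.31 [165 164 164 164 158  76  75  77  77  87 111 125 127  75  24  22  19  20]
-12 202.5 pred 234.9 238.31 [160 160 160 159 155  75  75  77  78  87 110 125 127  81  19  19  19  20]
-10 205.1 pred 234.9 238.31 [159 160 159 159 157  88  75  78  78  87 110 125 129 127 124 108 107 107]
-8 207.6 pred 234.9 238.31 [164 164 164 164 163  90  75  78  78  87 110 125 129 127 125 123 123 122]
-6 210.2 pred 234.9 238.31 [166 166 166 166 165  91  75  78  77  87 110 125 129 127 125 123 122 123]
-4 212.8 pred 234.9 238.31 [166 165 165 165 165 100  76  77  78  87 110 125 129 127 125 124 123 122]
-2 215.4 pred 234.9 238.31 [163 163 163 163 163 107  75  77  78  87 110 126 130 127 125 123 123 123]
0 218.0 pred 234.9 238.31 [165 165 165 165 164 110  75  77  78  87 110 126 129 127 125 124 122 123]
2 220.6 pred 234.9 238.32 [165 165 165 165 163 126  75  77  77  87 110 126 129 127 126 124 123 123]
4 223.1 pred 234.91 238.32 [164 164 164 163 162 129  75  77  77  87 110 127 129 127 126 124 123 123]
6 225.7 pred 234.91 238.32 [161 161 160 160 159 130  76  77  77  87 110 126 130 127 126 124 123 123]
8 228.3 pred 234.91 238.32 [164 164 164 164 163 139  75  78  77  87 110 126 130 128 126 124 123 122]
10 230.9 pred 234.91 238.32 [165 165 165 165 165 156  75  77  77  88 110 126 130 128 126 124 123 123]
12 233.5 pred 234.91 238.32 [163 163 163 163 162 156  76  77  77  87 110 127 130 127 126 124 123 123]
14 236.1 pred 234.91 238.32 [167 167 167 167 167 161  75  78  77  87 109 127 130 128 126 124 123 123]
16 238.6 pred 234.91 238.33 [115 115 114  91  89  84  76  77  77  87 110 127 130 128 126 124 123 123]
```

The plate front sits at the stop within measurement error, with about 1.5° of yaw inside the track play. The jaw is down on the plate. I'll lift well clear and take one last look.

>>> carry_out:
  slide:
    - [-15, 0, 0]
    - [-25, 15, 0]
    - [-30, 30, 0]
    - [-30, 30, 0]
    - [-15, 30, 0]
    - [0, 15, 0]
    - [0, 0, 0]
    - [0, 0, 0]
  twist: [0, 0, 0, 0, 0, 0, 0, 0]

```text
time_s: 16.5
tool_pos: [0.4319, 0.0403, 0.2286]
tool_rot: [115.0, 90.0, -173.7]
ft_force: [0.3, -0.0, 0.6]
gripper_width: 0.0487
```

Run:
```python
from delta import *
delta(-11,31.5,110)
im=viewer.read_camera("side"); cv2.imwrite("pics/s11.png",cv2.resize(im[150:260,210:330,::-1],None,fx=5,fy=5,interpolation=cv2.INTER_CUBIC))
for n in("tape_1","wick_reel","grey_module","plate"): print(n,[np.round(d["pixel"]).tolist() for d in recognise(n,"side")][:2])
```

```text
t 16.5 tcp holder [[-93.   31.6 228.6]] F [ 0.34 -0.02  0.55] w 0.0487
target [0.5096 0.0141 0.11  ] dtool mm(now) [ 1.185e+02 -8.210e+01 -1.000e-01] twist 0.0 0.0
[[-0.    -0.948  0.319]
 [-0.     0.319  0.948]
 [-1.     0.    -0.   ]]
tape_1 [[294.0, 181.0]]
wick_reel [[225.0, 245.0], [263.0, 193.0]]
grey_module [[274.0, 246.0]]
plate []
```

View pics/s11.png

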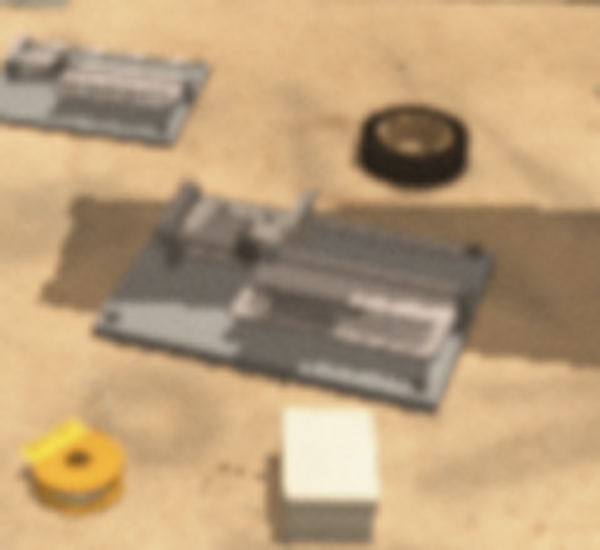

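The side view shows the plate at the stop end (lip at crop (305,205)) with the jaw on it. The tape roll, reel and box have not moved, and the arm is clear.

```bash
python3 -c "
from rig import manip
print(manip.sign_off())"
```

```text
the job is handed in; nothing more can be done
None
```

The plate is loaded in the large holder and clamped by the jaw. I handed the job in at about 16.5 s of the 38 s allowed.

I pressed the bar down with one fingertip (about 10 N) and pushed the plate by its lip with the other. It stalled at the expected home position: about 16 N sideways in all, bar friction included, and no further travel. I then backed the finger off the lip, let the bar up so the jaw came down on the plate, and lifted clear. The wrist force was back to about zero.

**Last checks:**
- The close wrist views show the jaw resting on the plate and the plate's front edge at the stop.
- The tape roll, reel and box are where they started, within about 3 pixels.
- The checks do not fully agree on the fit. The force stall says fully home. Pixel measurements suggest the plate's centre is 0.5–1 mm short, with about 1.5° of yaw in the track play, so probably one front corner is touching the stop. I did not re-push to square it.
- In the last side view the plate detector found nothing, though the plate is visible there by eye.

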